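Feed the parts washer and hold its inspection flap at the mark

TASK

Carry the orange scoop tray with its four rollers to the parts washer and tip all the rollers into the hopper, leaving the flap shut meanwhile; then stand the empty tray upright on the bench and let go of it. Then raise the washer's white inspection flap until it lines up with the yellow pointer and finish while holding it there with the gripper, because it falls shut when released. Do not shift the pointer, and leave the bottle, tin and jar where they are.

Things in the scene. Friction and masses are not known exactly. Their poses are not given: they have to be found in the camera images.
- washer: Grey bench parts washer, fixed to the bench, 200 (its x) by 340 (its y) mm, walls 100 mm high; origin at the centre of its underside, z up. Its +y half is the open feed hopper, its -y half is covered by the white flap; a thin upright aluminium partition between the two (at y = 0) reaches up to 145 mm. The walls are 6 mm thick. Inside is one trough with a floor sloping down towards -y (46 mm high at the hopper end, 10 mm at the flap end).
- hopper_mouth (a point): Centre of the hopper's mouth, level with the top of its flared aluminium lips (140 mm above the bench); axes as the washer's. Throat below: 188 mm along x, 160 mm along y; the lips widen it by about 25 mm on the +x, -x and +y sides.
- flap (a joint): Angle of the flap, rad: 0 is shut (lying level on top of the washer), growing as it opens upward, to 1.5. The hinge turns freely: the flap (about 0.35 kg, some 2 N at the fin) falls shut when let go.
- flap_hinge (a point): Point on the flap's hinge axis, midway across the flap, 101 mm above the bench. Turns with the flap: x points from the hinge to the free edge, y lies along the hinge axis, z out of the flap's underside plane upward (when shut the axes are those of the washer). The axis lies along the washer's y on its -x side; opening lifts the +x edge. White panel 165 mm long (x), 148 mm wide (y), 6 mm thick, with a red side edge by the pointer.
- flap_grip (a point): Grip point in the black fin that stands on the flap, 125 mm from the hinge axis along the flap and 31 mm above the hinge axis (25 mm above the panel's upper face), axes turning with the flap. Fin: 14 mm thick (across, along the hinge axis), 34 mm long (x), top 16 mm above this point. Free room of about 70 mm on both sides of it.
- pointer (a joint): Angle of the yellow pointer arm, rad, on the flap's hinge axis and measured as the flap's angle: the flap lines up with it when both angles are equal. It is set beforehand (0.5 to 0.95) and stays put.
- pointer_tip (a point): Outer end of the yellow pointer arm, 170 mm from the hinge axis, just beyond the flap's -y side edge, in front of a thin dark steel arc of 150 mm radius. Axes turn with the pointer as the flap's do: x runs from the hinge outwards.
- tray: Orange scoop tray, 160 (x) by 112 (y) mm, walls 45 mm high on three sides, 4 mm thick; its +x end is open and is the spout, with no lip. Origin at the centre of its underside, z up. About 0.3 kg empty, each roller 0.05 kg. A steel bridge handle spans it in y above its middle. The rollers slide or roll out when the spout is tipped down by about 0.8 rad or more.
- tray_grip (a point): Centre of the tray's handle bar, 95 mm above the tray's underside, axes as the tray's. Square bar 16 by 16 mm running along the tray's y, 112 mm free length between its posts.
- roller1_center (a point): Centre of a loose black rubber roller with a brass core, a cylinder 28 mm in diameter, 30 mm long; it starts standing on the tray's floor with its axis (z) upright.
- roller2_center (a point): Centre of a loose black rubber roller with a brass core, a cylinder 28 mm in diameter, 30 mm long; it starts standing on the tray's floor with its axis (z) upright.
- roller3_center (a point): Centre of a loose black rubber roller with a brass core, a cylinder 28 mm in diameter, 30 mm long; it starts standing on the tray's floor with its axis (z) upright.
- roller4_center (a point): Centre of a loose black rubber roller with a brass core, a cylinder 28 mm in diameter, 30 mm long; it starts standing on the tray's floor with its axis (z) upright.
- solvent: White bottle with red cap, 64 mm across, 170 mm high: leave alone. Origin at the centre of its underside, z up.
- ink_tin: Pale metal tin with a blue band, 84 mm across, 75 mm high: leave alone. Origin at the centre of its underside, z up.
- ink_jar: Amber glass jar with black cap, 66 mm across, 90 mm high: leave alone. Origin at the centre of its underside, z up.
There are look-alikes about, which are no part of the job. There is more than one size of the tray; the job needs the smallest.

How it is judged (in metres and radians):
On the way, in this order (a step that is already met when the one before it is completed fails the run):
1. the tray is lifted and brought to the hopper with all four rollers in it (height (world z) of tray above 0.08 m and horizontal distance between tray and hopper_mouth below 0.28 m and distance between tray_grip and roller1_center below 0.13 m and distance between tray_grip and roller2_center below 0.13 m and distance between tray_grip and roller3_center below 0.13 m and distance between tray_grip and roller4_center below 0.13 m), for 0.1 s.
2. all four rollers are in the hopper's trough, tray off the bench, flap still shut (x of roller1_center in the frame of washer between -0.095 and 0.095 m and y of roller1_center in the frame of washer between -0.165 and 0.165 m and z of each of roller1_center, roller2_center, roller3_center, roller4_center in the frame of washer below 0.108 m and x of roller2_center in the frame of washer between -0.095 and 0.095 m and y of roller2_center in the frame of washer between -0.165 and 0.165 m and x of roller3_center in the frame of washer between -0.095 and 0.095 m and y of roller3_center in the frame of washer between -0.165 and 0.165 m and x of roller4_center in the frame of washer between -0.095 and 0.095 m and y of roller4_center in the frame of washer between -0.165 and 0.165 m and height (world z) of tray above 0.02 m and value of joint flap below 0.12 rad), for 0.2 s.
3. the empty tray stands upright on the bench, let go, flap still shut (height (world z) of tray between -0.005 and 0.006 m and angle between tray's own z axis and vertical below 0.1 rad and contact force between tray and the fingers below 0.2 N and linear speed of tray below 0.03 m/s and value of joint flap below 0.12 rad), for 0.2 s.
At the end, for the whole second after the job is handed in: The flap is held by the gripper (at least 0.5 N of contact, nothing else propping it), at rest within 0.08 rad of the yellow pointer; all four rollers lie in the washer's trough below its rim; the tray stands upright on the bench (within 0.1 rad), let go and at rest (angle between the x axis of flap_hinge and the x axis of pointer_tip, either way round below 0.08 rad and velocity of joint flap between -0.06 and 0.06 rad/s and contact force between flap and the fingers above 0.5 N and contact force between flap and tray below 0.2 N and contact force between flap and solvent below 0.2 N and contact force between flap and ink_tin below 0.2 N and contact force between flap and ink_jar below 0.2 N and contact force between flap and roller1 below 0.2 N and contact force between flap and roller2 below 0.2 N and contact force between flap and roller3 below 0.2 N and contact force between flap and roller4 below 0.2 N and x of roller1_center in the frame of washer between -0.095 and 0.095 m and y of roller1_center in the frame of washer between -0.165 and 0.165 m and z of each of roller1_center, roller2_center, roller3_center, roller4_center in the frame of washer below 0.108 m and x of roller2_center in the frame of washer between -0.095 and 0.095 m and y of roller2_center in the frame of washer between -0.165 and 0.165 m and x of roller3_center in the frame of washer between -0.095 and 0.095 m and y of roller3_center in the frame of washer between -0.165 and 0.165 m and x of roller4_center in the frame of washer between -0.095 and 0.095 m and y of roller4_center in the frame of washer between -0.165 and 0.165 m and height (world z) of tray between -0.005 and 0.006 m and angle between tray's own z axis and vertical below 0.1 rad and contact force between tray and the fingers below 0.2 N and linear speed of tray below 0.03 m/s); the arm keeps its last pose, push and grip.
It fails at once if the white solvent bottle is moved by more than 30 mm or tipped over (distance of solvent from where it was at the start of the episode above 0.03 m or angle between solvent's own z axis and vertical above 0.35 rad).
It fails at once if the blue ink tin is moved by more than 30 mm or tipped over (distance of ink_tin from where it was at the start of the episode above 0.03 m or angle between ink_tin's own z axis and vertical above 0.35 rad).
It fails at once if the amber ink jar is moved by more than 30 mm or tipped over (distance of ink_jar from where it was at the start of the episode above 0.03 m or angle between ink_jar's own z axis and vertical above 0.35 rad).
It fails at once if the pointer is shifted by more than 15 mm (distance of pointer_tip from where it was at the start of the episode above 0.015 m).
It also fails if it takes over 58 s, if anything falls off the work surface, if the arm or the gripper's body presses on something with over 40 N, if the wrist force passes 120 N, or if a joint passes its speed limit or range.

ROBOT

A 6-joint arm with a two-finger parallel gripper is mounted at the origin on the work surface. World frame = base frame: x ahead of the robot, y to its left, z up, the work surface at z = 0. Lengths are in mm, angles in rad, forces in N, time in s.
With the tool pointing down it reaches from about 275 to 750 mm from the base axis. Payload 10.2 kg.
Tool frame: the origin (TCP) lies between the finger pads; the fingertips stand 17 mm ahead of it and the grasp point (between the pads) lies 2 mm behind it (tips_ahead is the distance from the TCP to the fingertips, in mm); z points along the fingers, y is the line along which they close (so a half turn about z gives the same grasp; the last joint's range is limited). The gripper opens to 85 mm and grips with 20 to 120 N. Pads are 22 mm wide; open, the fingers measure 114 mm over their backs; the gripper's body (76 mm by 85 mm) begins 54 mm behind the grasp point. The pads swing forward as they close: fully open they stand 13 mm farther back than shut.
Start: joints at [1.124, 0.313, 1.498, -0, 1.331, -0.223], TCP at [116.529, 511.91, 248.294] pointing down, gripper open.
Joint ranges: [-2.94, 2.94], [-0.97, 2.17], [0.19, 2.56], [-1.23, 4.37], [0.02, 3.11], [-2.88, 2.88]. Speed limits (rad/s): [2.39, 2.39, 3.01, 3.14, 3.14, 3.14].

INTERFACE

Orientations are given as a unit quaternion [w, x, y, z].
In Python, from rig import sense, capture, finish_job, boxes_of, tips_ahead gives the robot as it stands.
- The arm moves only by the tool drive_tool, never from a script. Its argument "commands" is text: rows parted by semicolons, each of 7 numbers parted by spaces: the shift along the world's x, y, z in units of 0.1 m (1.0 is 0.1 m), then the turn, a rotation vector about the world's x, y, z in units of pi/4 rad (1.0 is pi/4 rad), then the opening in per cent of the stroke, from 0 (shut) to 100 (fully open). A call has 1 to 20 rows; each row shifts and turns the commanded pose from where the row before left it; what a row does not reach is not made up. A row lasts 1/12 s, in which the tool goes at most 41.7 mm and 7.16 degrees, less where a joint would pass 70% of its speed; a pose out of reach is approached as far as the arm can. A call with a number of a shift or a turn outside -1 to 1 is refused whole. A call with a gripper value outside its range is refused whole. The fingers move at their own pace and stop on an object; "force" is the grip in N (left out, the last holds). Time passes only in rows, so rows that do not move let the fingers close. It gives the time, the measured TCP pose, the force, the opening and the grip force at its end, in the units of the state.
- sense(): the state, without advancing time (a new reading comes with each control period).
- capture(name): name is "side" or "top"; returns a dict with "pixels" (400x640x3 uint8, blue, green, red), "fov_y" (degrees; the focal length in pixels is half the picture's height over the tangent of half this angle, whatever the lens; pixels are square), "cx", "cy" (the principal point, pixels), "position" and "attitude" of the camera in the world. Camera axes: x right, y down, z forward; pixel columns grow to the right and rows downward; lengths in mm; the calibration is good to about 2 mm. A picture is of the moment at which its call begins. There is no depth.
- finish_job(): hands the job in; it is judged then, once.
Trained networks look in a picture, given as the dict that the camera call returned (one of the last four; its "shot" number tells which), for a name from the list of things; names that differ only in an ending like _2 or _b are one class to them, and where a whole thing is asked for, a point or a joint stands for the part that bears it (a point fixed in the world has none). Each returns a list of dicts, best first, with "confidence" (0 to 1); they miss things now and then, are a little off and sometimes report something else, mostly with a low value. They report only what shows in the picture. A call takes as long as a camera call. They do not tell look-alikes from the thing itself.
- boxes_of(picture, name): "position" ([column, row] in pixels, amid what is visible of it).
The state is a dict: "time_s": time; "joints": joint angles; "dq": joint speeds; "tau": joint torques, N m; "eef_pos": TCP position; "ee_rot": TCP orientation; "force": force on the tool from outside, world axes, zero at the start; "wrist_torque": the same for the moment, N m; "grip_width": opening from 0.0 (shut) to 1.0 (fully open); "grip_force": force on a finger pad.
Only numpy, scipy, OpenCV 4.12 (cv2) and the standard library are available. Lean on these libraries where they do the work, as an engineer would, in place of code of your own. Each camera call takes 0.05 s, during which the arm holds its last target. There are 200 camera calls.

## Working session

There is one attempt and no reset: what is moved stays moved. The work goes in short steps, Python scripts to look and compute and a tool call to move; the robot and the scene stay as the last step left them, time stands still between calls to the robot, and variables do not carry over. Pictures are saved under pics/ and viewed, at most 10 in all, crops included, and the job is handed in when it is done.

Besides the shell and the picture viewer there is one more tool, called after "Call:" by a JSON object that holds its "method" and its "body", one argument or row to a line. drive_tool: Moves the arm, as the interface text tells. Shifts and turns lie within -1 to 1; 1 stands for 0.1 m of shift or pi/4 rad of turn. Its arguments: {"type":"object","properties":{"commands":{"type":"string"},"force":{"type":"number"}},"required":["commands"]}

```bash
mkdir -p pics; cat > h.py <<'E'
import numpy as np, cv2
from scipy.spatial.transform import Rotation as R
from rig import sense, capture, finish_job, boxes_of, tips_ahead
def cam(p):
    f=200/np.tan(np.radians(p["fov_y"])/2); a=np.array(p["attitude"],float)
    M=a if a.shape==(3,3) else R.from_quat(a[[1,2,3,0]]).as_matrix()
    return f,M,np.array(p["position"],float)
def at_z(p,px,z):
    f,M,c=cam(p); d=M@np.array([(px[0]-p["cx"])/f,(px[1]-p["cy"])/f,1]); return c+d*(z-c[2])/d[2]
def proj(p,X):
    f,M,c=cam(p); v=(np.atleast_2d(X)-c)@M; return np.c_[v[:,0]/v[:,2]*f+p["cx"],v[:,1]/v[:,2]*f+p["cy"]]
E
python3 - <<'E'
from h import *
Z=dict(washer=60,hopper_mouth=100,flap=105,flap_grip=132,pointer_tip=200,tray=20,tray_grip=95,roller1_center=19,solvent=85,ink_tin=40,ink_jar=45)
for n in("top","side"):
    p=capture(n); cv2.imwrite(f"pics/{n}0.png",p["pixels"]); print(n,p["fov_y"],p["cx"],p["cy"],p["position"],p["attitude"],[k for k in p if k!="pixels"])
    for k,z in Z.items():
        print(k,[(np.round(b["position"]).tolist(),round(b["confidence"],2),at_z(p,b["position"],z)[:2].round().tolist()) for b in boxes_of(p,k)[:6]])
print(sense(),tips_ahead)
E
```

```text
top 46.36269977451938 324.32652730777426 196.2432694929994 [ 288.05739647  120.98618132 1424.69394878] [ 0.04676631 -0.70221599  0.70779752 -0.06105969] ['fov_y', 'cx', 'cy', 'position', 'attitude', 'shot']
washer [([400.0, 198.0], 0.62, [490.0, -133.0])]
hopper_mouth [([399.0, 196.0], 0.64, [492.0, -123.0]), ([471.0, 181.0], 0.6, [534.0, -332.0])]
flap [([434.0, 191.0], 0.73, [504.0, -224.0])]
flap_grip [([440.0, 191.0], 0.8, [500.0, -233.0])]
pointer_tip [([440.0, 190.0], 0.56, [491.0, -214.0]), ([469.0, 172.0], 0.46, [540.0, -294.0])]
tray [([258.0, 308.0], 0.92, [175.0, 290.0]), ([245.0, 217.0], 0.85, [441.0, 330.0]), ([162.0, 217.0], 0.82, [444.0, 579.0])]
tray_grip [([165.0, 214.0], 0.89, [443.0, 546.0]), ([256.0, 304.0], 0.86, [191.0, 286.0]), ([243.0, 219.0], 0.62, [429.0, 325.0])]
roller1_center [([236.0, 203.0], 0.47, [485.0, 359.0])]
solvent [([206.0, 135.0], 0.61, [678.0, 440.0])]
ink_tin [([353.0, 104.0], 0.72, [791.0, 1.0])]
ink_jar [([296.0, 112.0], 0.8, [763.0, 175.0])]
side 46.680978976062285 314.5007534187647 198.39376107826342 [-124.37784497 1076.97939631  835.1221
[... 919 characters left out ...]
joints': array([ 1.12363122e+00,  3.12915391e-01,  1.49771844e+00,  5.29229470e-05,
        1.33102299e+00, -2.23381161e-01]), 'dq': array([ 4.16208940e-04, -1.59911522e-05,  1.98677806e-03, -1.00389981e-03,
       -2.23762269e-04,  1.04075366e-04]), 'tau': array([ 1.18206368e-03, -4.12146807e+01, -2.59916782e+01, -1.52432034e-05,
        1.85266608e-04, -1.50094473e-05]), 'eef_pos': array([116.49722851, 511.90883164, 248.27934621]), 'ee_rot': array([-3.48299110e-05,  1.11664888e-01,  9.93745919e-01, -2.18411810e-05]), 'force': array([0.83911759, 0.07991231, 0.14292306]), 'wrist_torque': array([-0.01541848,  0.015134  ,  0.01562162]), 'grip_force': 0.0, 'grip_width': 0.9992776582977588} 17.0
```

View pics/top0.png

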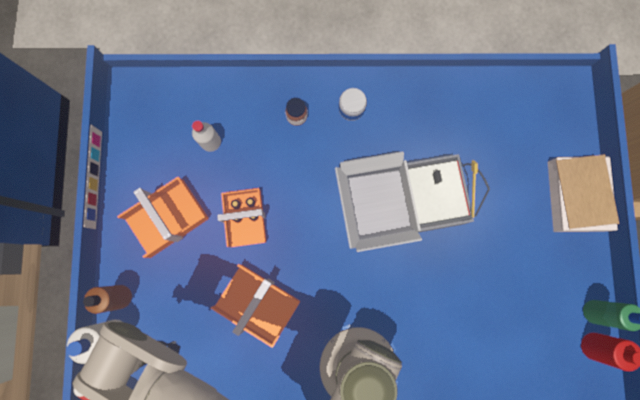

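View pics/side0.png

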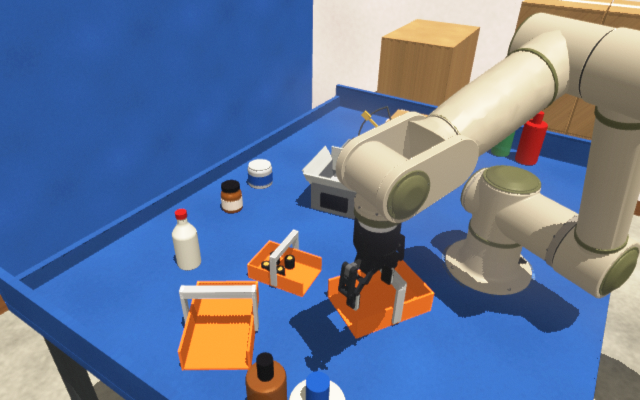

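```bash
python3 - <<'E'
import cv2,numpy as np
t=cv2.imread("pics/top0.png");s=cv2.imread("pics/side0.png")
a=cv2.resize(t[175:260,205:290],(400,400),interpolation=2)[:300*4//3]
b=cv2.resize(s[220:305,240:325],(400,400),interpolation=2)
c=cv2.resize(t[140:260,330:500],(0,0),fx=1.6,fy=1.6,interpolation=2)
top=np.hstack([cv2.resize(a,(400,300*4//3)),b])
o=np.zeros((600,800,3),np.uint8);o[:400]=top;o[400:592,:272]=c
cv2.imwrite("pics/c1.png",o)
c=cv2.resize(t[145:255,330:495],(800,533),interpolation=2);cv2.imwrite("pics/c2.png",c)
E
```

```text
(no output)
```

View pics/c1.png

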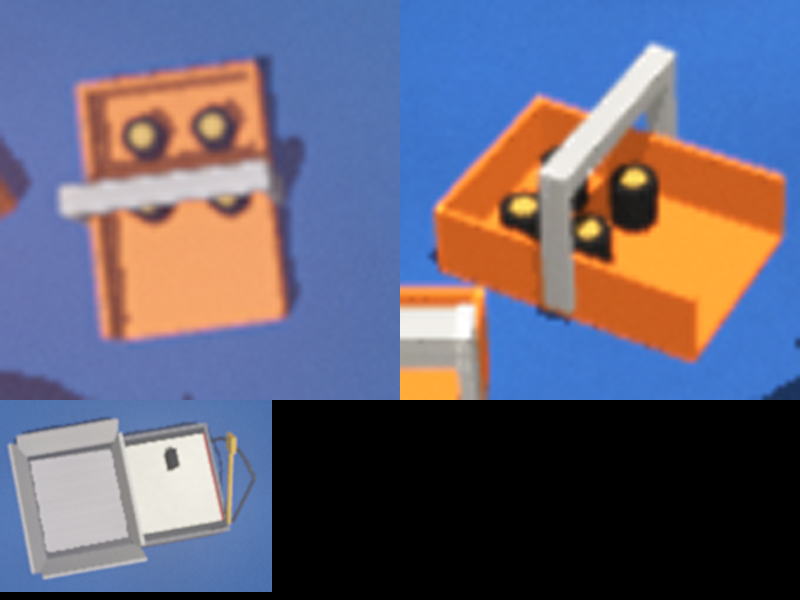

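View pics/c2.png

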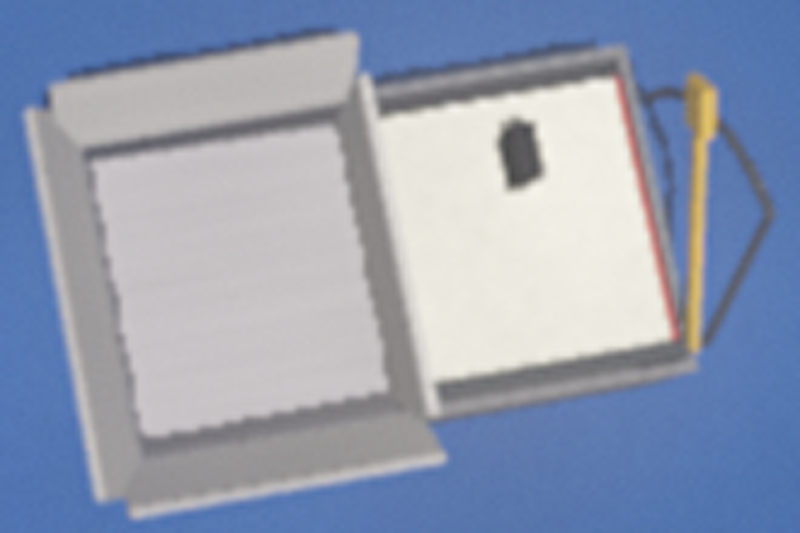

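Crop 1: the small tray (four rollers) has its closed end at the top of the picture (far side) and its spout facing the robot, with the bar running about left–right. Crop 2: the washer is turned slightly, the hopper is on the +y (left) side, the fin is near the far edge of the flap, and the yellow pointer's tip is at about (693,73) in the crop.

```bash
cat > fit.py <<'E'
from h import *
from scipy.optimize import least_squares
p=capture("top"); s=capture("side")
T=lambda x,y:(205+x/4.706,175+y/4.706); W=lambda x,y:(330+x/4.848,145+y/4.848)
S=lambda x,y:(240+(x-400)/4.706,220+y/4.706)
# tray: local (x,y,z) ; spout +x
obs=[("t",T(80,85),(-80,-56,45)),("t",T(258,62),(-80,56,45)),("t",T(288,318),(80,56,45)),("t",T(105,338),(80,-56,45)),
("s",S(437,207),(-80,-56,45)),("s",S(540,97),(-80,56,45)),("s",S(785,178),(80,56,45)),("s",S(698,303),(80,-56,45)),("s",S(692,360),(80,-56,0))]
C={"t":p,"s":s}
def res(v,obs):
    r=[]
    for c,px,l in obs:
        X=np.array([v[0],v[1],0])+R.from_euler('z',v[2]).apply(l); r+=list(proj(C[c],X)[0]-px)
    return np.array(r)
# y sign: spout toward -x => tray +y = world -y (image right)
f=least_squares(res,[440,330,np.pi],args=(obs,)); print("tray",f.x,np.abs(f.fun).round(1).tolist())
print("bar ends",at_z(p,T(60,200),103),at_z(p,T(275,175),103))
# washer with line constraints: (px, z, axis, value)
L=[(W(50,88),140,0,119),(W(358,35),140,0,119),(W(25,108),140,1,190),(W(100,500),140,1,190),(W(130,517),140,0,-119),(W(445,457),140,0,-119),
(W(628,48),100,0,100),(W(628,48),100,1,-170),(W(695,368),100,0,-100),(W(695,368),100,1,-170),(W(368,75),145,1,0),(W(432,415),145,1,0)]
def rw(v):
    return [ (R.from_euler('z',-v[2]).apply(at_z(p,px,z)-[v[0],v[1],0]))[a]-val for px,z,a,val in L]
g=least_squares(rw,[490,-133,0.1],loss="soft_l1"); print("washer",g.x,np.round(rw(g.x),1).tolist())
loc=lambda px,z:R.from_euler('z',-g.x[2]).apply(at_z(p,px,z)-[g.x[0],g.x[1],0]).round(1)
for n,px,z in [("red far",(620,78),107),("red near",(680,340),107),("fin top far",(517,118),148),("fin base near",(508,190),107),("fintop",(520,135),148),("panel pl near",(440,385),107)]: print(n,loc(W(*px),z))
print("hopper",(np.r_[g.x[:2],0]+R.from_euler('z',g.x[2]).apply([0,85,140])))
np.save("w.npy",g.x)
for hx in(-82.5,-90,-78):
  def rp(v):
    X=np.r_[g.x[:2],0]+R.from_euler('z',g.x[2]).apply([hx+170*np.cos(v[0]),v[1],101+170*np.sin(v[0])])
    return proj(p,X)[0]-W(697,74)
  q=least_squares(rp,[.7,-180]); 
  X=np.r_[g.x[:2],0]+R.from_euler('z',g.x[2]).apply([hx+170*np.cos(q.x[0]),q.x[1],101+170*np.sin(q.x[0])])
  print("ptr",hx,q.x,proj(s,X))
t=s["pixels"]; c=cv2.resize(t[90:240,290:420],(0,0),fx=4,fy=4,interpolation=2); cv2.imwrite("pics/c3.png",c)
E
python3 fit.py
```

```text
tray [437.727485   333.86737062   3.2590083 ] [0.7, 0.4, 1.0, 0.7, 1.6, 0.4, 0.9, 0.2, 0.0, 0.8, 0.5, 1.2, 0.7, 1.3, 0.5, 1.6, 0.8, 0.4]
bar ends [432.35088712 395.58201639 103.        ] [446.57588307 266.70515872 103.        ]
washer [ 4.88109536e+02 -1.50146502e+02  1.51575420e-01] [1.4, 4.5, 8.4, 3.6, -12.0, -7.3, -1.1, -0.6, 2.6, -0.3, -1.3, -0.4]
red far [  80.2 -159.5  107. ]
red near [ -80.1 -162.5  107. ]
fin top far [ 59.  -81.3 148. ]
fin base near [ 23.9 -79.6 107. ]
fintop [ 48.9 -81.  148. ]
panel pl near [-83.7 -17.3 107. ]
hopper [475.27490321 -66.12107647 140.        ]
ptr -82.5 [   0.57475426 -172.87778963] [[360.97896227 115.351775  ]]
ptr -90 [   0.44211655 -180.40838747] [[360.40252126 119.58671154]]
ptr -78 [   0.63709848 -169.54507043] [[361.23802666 113.44850779]]
```

View pics/c3.png

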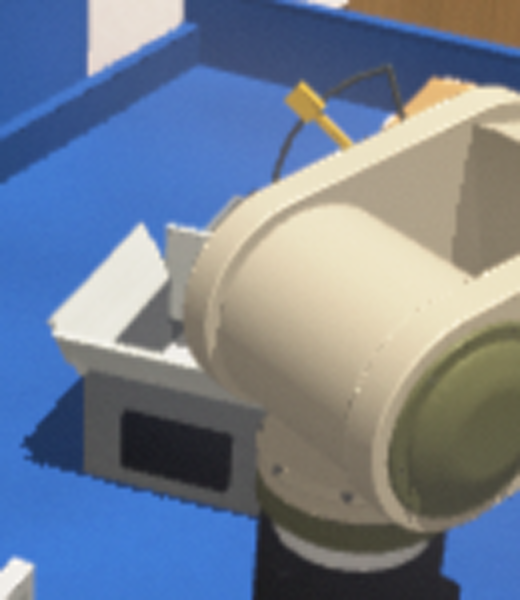

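The side crop shows the yellow pointer tip near pixel (365,113); its hinge end is hidden by the arm. I'll refine that angle later and go to the tray now.

Call:
{"method": "drive_tool", "body": {
  "commands": "0.13 -0.07 0 0 0 -0.06 100;0.27 -0.15 0 0 0 -0.13 100;0.27 -0.15 0 0 0 -0.13 100;0.27 -0.15 0 0 0 -0.13 100;0.27 -0.15 0 0 0 -0.13 100;0.27 -0.15 0 0 0 -0.13 100;0.27 -0.15 0 0 0 -0.13 100;0.27 -0.15 0 0 0 -0.13 100;0.27 -0.15 0 0 0 -0.13 100;0.27 -0.15 0 0 0 -0.13 100;0.27 -0.15 0 0 0 -0.13 100;0.27 -0.15 0 0 0 -0.13 100;0.13 -0.08 0 0 0 -0.07 100;0 0 0 0 0 0 100;0 0 0 0 0 0 100",
  "force": 100
}}

```text
time_s: 2.55
eef_pos: [439.6, 331.7, 248.0]
ee_rot: [-0.0, 0.663, 0.749, -0.0]
force: [-1.0, 0.6, 0.3]
grip_width: 1.001
grip_force: 0.0
```

Call:
{"method": "drive_tool", "body": {
  "commands": "0 0 -0.15 0 0 0 100;0 0 -0.25 0 0 0 100;0 0 -0.25 0 0 0 100;0 0 -0.25 0 0 0 100;0 0 -0.25 0 0 0 100;0 0 -0.2 0 0 0 100;0 0 -0.12 0 0 0 100;0 0 -0.06 0 0 0 100;0 0 0 0 0 0 100;0 0 0 0 0 0 40;0 0 0 0 0 0 20;0 0 0 0 0 0 0;0 0 0 0 0 0 0;0 0 0 0 0 0 0;0 0 0 0 0 0 0;0 0 0 0 0 0 0;0 0 0 0 0 0 0;0 0 0 0 0 0 0"
}}

```text
time_s: 4.05
eef_pos: [439.7, 332.0, 95.9]
ee_rot: [0.0, 0.663, 0.749, 0.0]
force: [-0.6, -0.2, 6.0]
grip_width: 0.164
grip_force: 98.5
```

```bash
python3 - <<'E'
from h import *
s=capture("side"); p=capture("top")
a=cv2.resize(s["pixels"][190:320,220:370],(400,347),interpolation=2); b=cv2.resize(p["pixels"][130:280,180:350],(393,347),interpolation=2)
cv2.imwrite("pics/g1.png",np.hstack([a,b])); q=sense(); print(q["grip_width"],q["grip_force"],q["force"],q["time_s"],q["joints"])
E
```

```text
0.16276491322823983 98.48798990249634 [-1.97139442 -0.31464525  5.62084169] 4.15 [ 4.34027990e-01  5.33040536e-01  1.60064754e+00 -1.13736699e-04
  1.00705740e+00  3.12117000e-01]
```

View pics/g1.png

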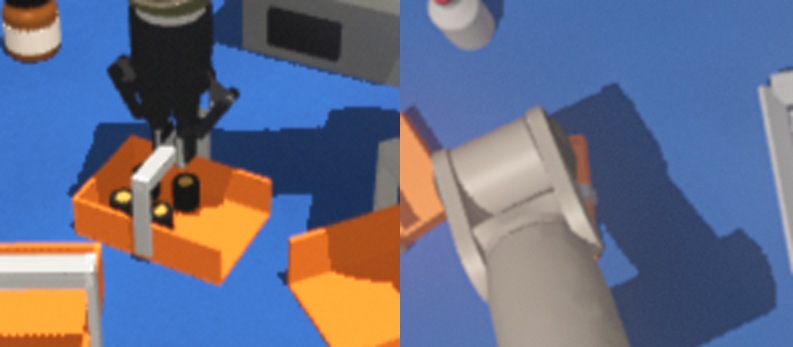

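Both views show the gripper on the handle bar with all rollers standing in the tray. I'll lift it and carry it across.

Call:
{"method": "drive_tool", "body": {
  "commands": "0 0 0.06 0 0 0 0;0 0 0.12 0 0 0 0;0 0 0.18 0 0 0 0;0 0 0.2 0 0 0 0;0 0 0.2 0 0 0 0;0 0 0.2 0 0 0 0;0 0 0.2 0 0 0 0;0 0 0.2 0 0 0 0;0 0 0.2 0 0 0 0;0 0 0.18 0 0 0 0;0 0 0.12 0 0 0 0;0 0 0.06 0 0 0 0;0 0 0 0 0 0 0"
}}

```text
time_s: 5.23
eef_pos: [439.6, 331.9, 287.9]
ee_rot: [0.0, 0.663, 0.749, 0.0]
force: [0.3, -0.1, -5.8]
grip_width: 0.166
grip_force: 98.0
```

Call:
{"method": "drive_tool", "body": {
  "commands": "0.014 -0.06 0 0 0 0 0;0.027 -0.12 0 0 0 0 0;0.041 -0.18 0 0 0 0 0;0.055 -0.24 0 0 0 0 0;0.068 -0.3 0 0 0 0.005 0;0.068 -0.3 0 0 0 0.005 0;0.068 -0.3 0 0 0 0.005 0;0.068 -0.3 0 0 0 0.005 0;0.068 -0.3 0 0 0 0.005 0;0.068 -0.3 0 0 0 0.005 0;0.068 -0.3 0 0 0 0.005 0;0.068 -0.3 0 0 0 0.005 0;0.068 -0.3 0 0 0 0 0;0.055 -0.24 0 0 0 0 0;0.041 -0.18 0 0 0 0 0;0.027 -0.12 0 0 0 0 0;0.014 -0.06 0 0 0 0 0;0 0 0 0 0 0 0;0 0 0 0 0 0 0;0 0 0 0 0 0 0"
}}

```text
time_s: 6.9
eef_pos: [527.9, -57.2, 287.3]
ee_rot: [-0.0, 0.651, 0.76, 0.0]
force: [-0.3, 0.5, -4.3]
grip_width: 0.169
grip_force: 98.0
```

```bash
python3 - <<'E'
from h import *
s=capture("side"); q=sense(); print(q["eef_pos"],q["joints"],q["force"],q["time_s"])
c=s["pixels"][60:240,180:400]; cv2.imwrite("pics/g2.png",cv2.resize(c,(0,0),fx=3,fy=3,interpolation=2))
print([ (b["position"],b["confidence"]) for b in boxes_of(s,"roller1_center")])
E
```

```text
[527.94970505 -57.12945693 287.34517547] [-3.28674941e-01  3.01103901e-01  1.41155226e+00  1.91114777e-04
  1.42906165e+00 -4.83143745e-01] [ 1.02483806 -0.47224512 -5.97180579] 6.95
[]
```

View pics/g2.png

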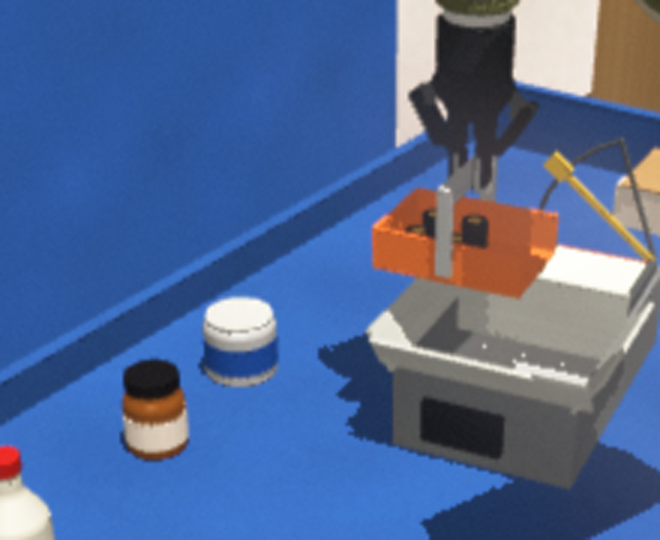

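The tray hangs level over the hopper with the rollers in it. The pointer runs from tip (366,114) to hinge end (397,146) in side-view pixels. Next, tipping.

Call:
{"method": "drive_tool", "body": {
  "commands": "0 0 0 0.008 -0.05 0 0;0 0 0 0.015 -0.099 0 0;0 0 0 0.015 -0.099 0 0;0 0 0 0.015 -0.099 0 0;0 0 0 0.015 -0.099 0 0;0 0 0 0.015 -0.099 0 0;-0.052 -0.008 -0.014 0.009 -0.06 0 0;-0.052 -0.008 -0.014 0.009 -0.06 0 0;-0.052 -0.008 -0.014 0.009 -0.06 0 0;-0.052 -0.008 -0.014 0.009 -0.06 0 0;-0.052 -0.008 -0.014 0.009 -0.06 0 0;-0.052 -0.008 -0.014 0.009 -0.06 0 0;-0.052 -0.008 -0.014 0.009 -0.06 0 0;-0.052 -0.008 -0.014 0.009 -0.06 0 0;-0.052 -0.008 -0.014 0.009 -0.06 0 0;-0.052 -0.008 -0.014 0.009 -0.06 0 0;-0.052 -0.008 -0.014 0.009 -0.06 0 0;-0.052 -0.008 -0.014 0.009 -0.06 0 0;-0.052 -0.008 -0.014 0.009 -0.06 0 0;-0.052 -0.008 -0.014 0.009 -0.06 0 0"
}}

```text
time_s: 8.67
eef_pos: [455.0, -68.9, 268.1]
ee_rot: [0.343, 0.554, 0.647, 0.396]
force: [-0.2, 0.2, -2.8]
grip_width: 0.166
grip_force: 98.5
```

Call:
{"method": "drive_tool", "body": {
  "commands": "-0.052 -0.008 0 0.009 -0.06 0 0;-0.052 -0.008 0 0.009 -0.06 0 0;0 0 0 0 0 0 0;0 0 0 0 0 0 0;0 0 0 0 0 0 0;0 0 0 0 0 0 0;0 0 0 0 0 0 0;0 0 0 0 0 0 0;0 0 0 0 0 0 0"
}}

```text
time_s: 9.42
eef_pos: [445.0, -70.7, 267.8]
ee_rot: [0.368, 0.538, 0.628, 0.426]
force: [-0.4, -0.3, -3.5]
grip_width: 0.166
grip_force: 98.6
```

```bash
python3 - <<'E'
from h import *
s=capture("side"); p=capture("top"); q=sense(); print(q["eef_pos"],q["ee_rot"],q["joints"],q["force"],q["time_s"])
a=cv2.resize(s["pixels"][80:230,290:420],(347,400),interpolation=2); b=cv2.resize(p["pixels"][130:270,320:480],(453,400),interpolation=2)
cv2.imwrite("pics/g3.png",np.hstack([a,b]))
for c in(s,p): print([ (b["position"],b["confidence"]) for b in boxes_of(c,"roller1_center")])
E
```

```text
[444.98086578 -70.84375088 267.71792161] [0.36775648 0.53786586 0.62777579 0.42585566] [-0.91846994 -0.14839227  2.39911331  1.56631973  0.95343416 -2.15577195] [ 1.06330242  0.22047714 -4.00594653] 9.5167
[]
[]
```

View pics/g3.png

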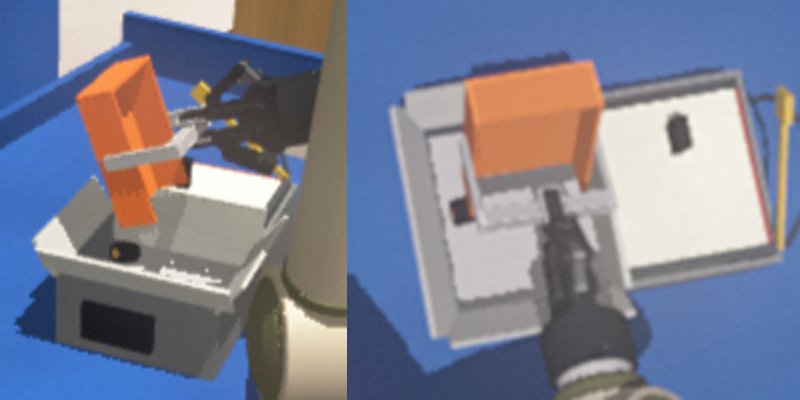

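The left view shows the tray tipped 1.19 rad with one roller in the trough at about (125,250). A dark object at the spout, about (185,170), may be a roller that hasn't left, so I'll tip further and jog it.

Call:
{"method": "drive_tool", "body": {
  "commands": "0.05 0.008 -0.04 0.01 -0.064 0 0;0.05 0.008 -0.06 0.01 -0.064 0 0;0.05 0.008 -0.06 0.01 -0.064 0 0;0.05 0.008 -0.06 0.01 -0.064 0 0;0 0 0 0 0 0 0;0 0 0.1 0 0 0 0;0 0 -0.1 0 0 0 0;0 0 0.1 0 0 0 0;0 0 -0.1 0 0 0 0;0 0 0.1 0 0 0 0;0 0 -0.1 0 0 0 0;0 0 0 0 0 0 0;0 0 0 0 0 0 0;0 0 0 0 0 0 0"
}}

```text
time_s: 10.78
eef_pos: [465.0, -67.8, 246.1]
ee_rot: [0.42, 0.498, 0.581, 0.487]
force: [-0.2, 1.0, -3.0]
grip_width: 0.162
grip_force: 99.0
```

```bash
python3 - <<'E'
from h import *
F=[]
for i in range(10):
    s=capture("side"); F.append(sense()["force"])
p=capture("top");q=sense(); print(np.mean(F,0),np.std(F,0),q["eef_pos"],q["ee_rot"],q["joints"],q["time_s"])
a=cv2.resize(s["pixels"][80:230,290:420],(347,400),interpolation=2); b=cv2.resize(p["pixels"][130:270,320:480],(453,400),interpolation=2)
cv2.imwrite("pics/g4.png",np.hstack([a,b]))
for n,c in(("s",s),("p",p)): 
  print([ (b["position"],b["confidence"]) for b in boxes_of(c,"roller1_center")])
  m=(c["pixels"].max(2)<55).astype(np.uint8); k,l,st,ce=cv2.connectedComponentsWithStats(m)
  print(n,[(ce[i].round().tolist(),int(st[i,4])) for i in range(1,k) if st[i,4]>8 and 290<ce[i][0]<480 and 80<ce[i][1]<260])
E
```

```text
[-0.09509604 -0.03525219 -3.42122447] [0.55910342 0.57829231 0.28926175] [464.91943018 -67.69515443 245.63692436] [0.42037732 0.49824342 0.58082152 0.4875272 ] [-0.89059029  0.08635497  2.46594592  1.92971017  1.13830026 -2.58771734] 11.3333
[([228.4, 196.6], 0.28), ([364.6, 149.0], 0.25)]
s [([356.0, 146.0], 32), ([337.0, 174.0], 41), ([334.0, 202.0], 406)]
[]
p []
```

View pics/g4.png

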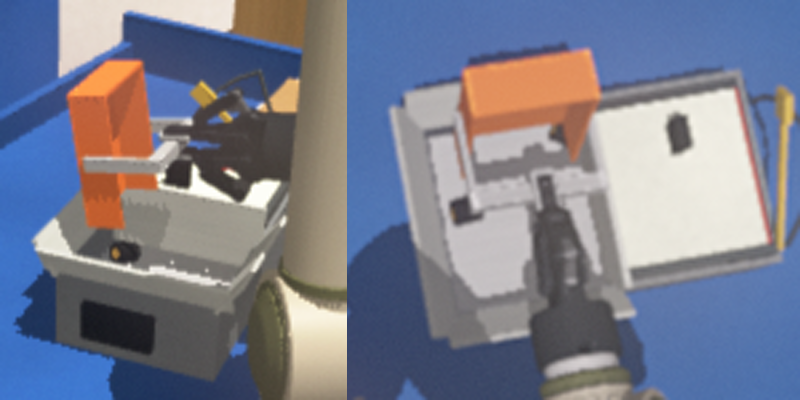

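The dark object is just the flap's fin behind the tray; the tray appears empty, and the wrist load has dropped by about 2 N, which matches four rollers. I'll right the tray and take it back.

Call:
{"method": "drive_tool", "body": {
  "commands": "0 0 0.15 0 0 0 0;0 0 0.2 -0.008 0.05 0 0;0 0 0.2 -0.015 0.099 0 0;0 0 0.1 -0.015 0.099 0 0;0 0 0.05 -0.015 0.099 0 0;0 0 0 -0.015 0.099 0 0;0 0 0 -0.015 0.099 0 0;0 0 0 -0.015 0.099 0 0;0 0 0 -0.015 0.099 0 0;0 0 0 -0.015 0.099 0 0;0 0 0 -0.015 0.099 0 0;0 0 0 -0.015 0.099 0 0;0 0 0 -0.015 0.099 0 0;0 0 0 -0.015 0.099 0 0;0 0 0 -0.015 0.099 0 0;0 0 0 -0.015 0.099 0 0;0 0 0 -0.015 0.099 0 0;0 0 0 -0.015 0.099 0 0;0 0 0 -0.015 0.099 0 0;0 0 0 -0.008 0.055 0 0"
}}

```text
time_s: 13.1
eef_pos: [465.1, -66.8, 312.0]
ee_rot: [-0.007, 0.651, 0.759, -0.004]
force: [-0.2, -0.1, -2.8]
grip_width: 0.166
grip_force: 98.6
```

```bash
python3 - <<'E'
from h import *
q=sense(); M=R.from_quat(np.array(q["ee_rot"])[[1,2,3,0]]).as_matrix(); print(M.round(3).tolist(),q["eef_pos"],q["joints"].round(3),q["force"],q["time_s"])
print("fix rotvec units",(R.from_rotvec(np.cross(M[:,2],[0,0,-1])).as_rotvec()/(np.pi/4)).round(3))
E
```

```text
[[-0.152, 0.988, -0.016], [0.988, 0.152, 0.002], [0.005, -0.015, -1.0]] [465.14201974 -66.84713029 311.9620899 ] [-0.391  0.158  1.529 -0.004  1.471 -0.543] [-0.20474866 -0.10333596 -2.7665402 ] 13.1
fix rotvec units [-0.003 -0.02  -0.   ]
```

Call:
{"method": "drive_tool", "body": {
  "commands": "0 0.08 0 -0.003 -0.02 0 0;0 0.18 0 0 0 0 0;-0.02 0.28 0 0 0 0 0;-0.02 0.36 0 0 0 0 0;-0.03 0.36 0 0 0 0 0;-0.03 0.36 0 0 0 0 0;-0.03 0.36 -0.1 0 0 0 0;-0.03 0.36 -0.2 0 0 0 0;-0.03 0.3 -0.25 0 0 0 0;-0.01 0.2 -0.3 0 0 0 0;0 0.12 -0.3 0 0 0 0;0 0.04 -0.3 0 0 0 0;0 0 -0.25 0 0 0 0;0 0 -0.18 0 0 0 0;0 0 -0.1 0 0 0 0;0 0 -0.06 0 0 0 0;0 0 -0.04 0 0 0 0;0 0 -0.02 0 0 0 0;0 0 0 0 0 0 0"
}}

```text
time_s: 14.68
eef_pos: [445.4, 232.8, 102.8]
ee_rot: [0.003, 0.651, 0.759, 0.002]
force: [0.3, -0.0, -3.1]
grip_width: 0.162
grip_force: 98.6
```

Call:
{"method": "drive_tool", "body": {
  "commands": "0 0 -0.03 0 0 0 0;0 0 -0.02 0 0 0 0;0 0 -0.015 0 0 0 0;0 0 0 0 0 0 0;0 0 0 0 0 0 0"
}}

```text
time_s: 15.1
eef_pos: [445.4, 232.8, 96.1]
ee_rot: [0.003, 0.651, 0.759, 0.002]
force: [0.9, -1.2, -1.7]
grip_width: 0.17
grip_force: 98.9
```

```bash
python3 - <<'E'
from h import *
for i in range(3):
    s=capture("side"); print(sense()["force"].round(2),end=" ")
q=sense();print(q["eef_pos"],q["time_s"])
for c in ("side","top"):
  p=capture(c)
  print([ (b["position"],round(b["confidence"],2)) for b in boxes_of(p,"roller1_center")],[ (b["position"],round(b["confidence"],2)) for b in boxes_of(p,"tray")])
# pointer colour mask side/top
for c in ("side","top"):
  p=capture(c);h=cv2.cvtColor(p["pixels"],cv2.COLOR_BGR2HSV);m=cv2.inRange(h,(18,110,90),(32,255,255))
  x0,x1,y0,y1=(355,405,95,160) if c=="side" else (455,490,150,235)
  ys,xs=np.nonzero(m[y0:y1,x0:x1]); print(c,len(xs),(xs.min()+x0,xs.max()+x0,ys.min()+y0,ys.max()+y0) if len(xs) else "")
  for r in range(y0,y1,4):
    t=xs[ys==r-y0]; 
    if len(t): print(r,t.min()+x0,t.max()+x0,end="; ")
  print()
E
```

```text
[ 0.34 -0.14 -1.36] [ 0.81 -0.38 -0.43] [ 1.17 -0.1  -0.1 ] [445.4090953  232.76814581  96.07374872] 15.25
[([185.9, 243.2], 0.65), ([387.4, 140.2], 0.18)] [([221.2, 326.5], 0.97), ([375.1, 294.7], 0.67), ([304.2, 247.5], 0.57)]
[([363.8, 201.8], 0.56)] [([163.2, 217.6], 0.94), ([240.4, 299.9], 0.7)]
side 106 (np.int64(379), np.int64(404), np.int64(114), np.int64(146))
115 402 404; 119 396 404; 123 402 404; 131 381 382; 135 385 386; 139 389 390; 143 392 394; 
top 103 (np.int64(472), np.int64(477), np.int64(161), np.int64(215))
162 473 474; 166 473 476; 170 473 477; 174 474 474; 178 473 474; 182 473 474; 186 473 473; 190 473 473; 194 473 473; 198 473 473; 202 473 473; 206 473 473; 210 472 473; 214 472 472;
```

Call:
{"method": "drive_tool", "body": {
  "commands": "0 0 0 0 0 0 40;0 0 0 0 0 0 70;0 0 0 0 0 0 100;0 0 0 0 0 0 100;0 0 0 0 0 0 100;0 0 0 0 0 0 100;0 0 0.05 0 0 0 100;0 0 0.15 0 0 0 100;0 0 0.25 0 0 0 100;0 0 0.35 0 0 0 100;0 0 0.35 0 0 0 100;0 0 0.35 0 0 0 100;0 0 0.1 0 0 0 100;0 0 0 0 0 0 100"
}}

```text
time_s: 16.82
eef_pos: [446.0, 233.0, 258.8]
ee_rot: [0.004, 0.651, 0.759, 0.004]
force: [-0.1, -0.0, -0.1]
grip_width: 1.003
grip_force: 0.0
```

```bash
cat > ptr.py <<'E'
from h import *
from scipy.optimize import least_squares
x,y,w=np.load("w.npy")
toW=lambda l:np.array([x,y,0])+R.from_euler('z',w).apply(l)
p=capture("top"); s=capture("side")
def fn(v):  # angle, hx, yoff
    tip=toW([v[1]+170*np.cos(v[0]),v[2],101+170*np.sin(v[0])]); mid=toW([v[1],v[2],101])
    r=[]
    r+=list(proj(p,tip)[0]-[473.5,160.5]); r+=list((proj(s,tip)[0]-[365.5,113]))
    a,b=proj(s,mid)[0],proj(s,tip)[0]; n=np.array([-(b-a)[1],(b-a)[0]]);n/=np.linalg.norm(n)
    r+=[n@(np.array(q)-a) for q in((381.5,131),(389.5,139),(393,143))]
    return r+[(v[1]+81)/3]
q=least_squares(fn,[.7,-82,-175]); print(q.x,np.round(q.fun,1)); 
def red(c): 
    a=cv2.inRange(cv2.cvtColor(c["pixels"],cv2.COLOR_BGR2HSV),(0,110,60),(6,255,255))
    ys,xs=np.nonzero(a[140:240,440:480]);return xs+440,ys+140
X,Y=red(p); print("red",X.min(),X.max(),Y.min(),Y.max(),at_z(p,(X[Y.argmin()],Y.min()),107),at_z(p,(X[Y.argmax()],Y.max()),107))
for c in(p,s): print([ (b["position"],round(b["confidence"],2)) for b in boxes_of(c,"roller1_center")],[ (b["position"],round(b["confidence"],2)) for b in boxes_of(c,"flap_grip")])
t=p["pixels"]; a=cv2.resize(t[130:260,205:395],(585,400),interpolation=2); cv2.imwrite("pics/g5.png",a)
m=(t.max(2)<70).astype(np.uint8);k,l,st,ce=cv2.connectedComponentsWithStats(m)
for i in range(1,k):
    if st[i,4]>8 and 330<ce[i][0]<470 and 150<ce[i][1]<250: print("dark",ce[i].round(1),st[i],at_z(p,ce[i],140)[:2],at_z(p,ce[i],60)[:2])
print("grip nominal",toW([-82+125,-85,132]),sense()["joints"].round(2),sense()["time_s"])
E
python3 ptr.py
```

```text
[   0.6661126   -81.66763421 -169.4481832 ] [ 1.2  1.8 -2.4 -0.3  0.4  0.5  0.2 -0.2]Traceback (most recent call last):
  File "ptr.py", line 17, in <module>
    X,Y=red(p); print("red",X.min(),X.max(),Y.min(),Y.max(),at_z(p,(X[Y.argmin()],Y.min()),107),at_z(p,(X[Y.argmax()],Y.max()),107))
                            ~~~~~^^
    return umr_minimum(a, axis, None, out, keepdims, initial, where)
ValueError: zero-size array to reduction operation minimum which has no identity
```

```bash
sed -i '/^X,Y=red/d' ptr.py; python3 ptr.py; python3 - <<'E'
import cv2,numpy as np
E
```

```text
[   0.6661126   -81.66763421 -169.4481832 ] [ 1.2  1.8 -2.4 -0.3  0.4  0.5  0.2 -0.2]
[([438.8, 191.8], 0.7), ([361.4, 202.4], 0.52)] [([440.2, 189.9], 0.57)]
[] []
grip nominal [ 543.45114829 -227.67911436  132.        ] [ 0.25  0.26  1.56 -0.    1.33  0.1 ] 17.2167
```

View pics/g5.png

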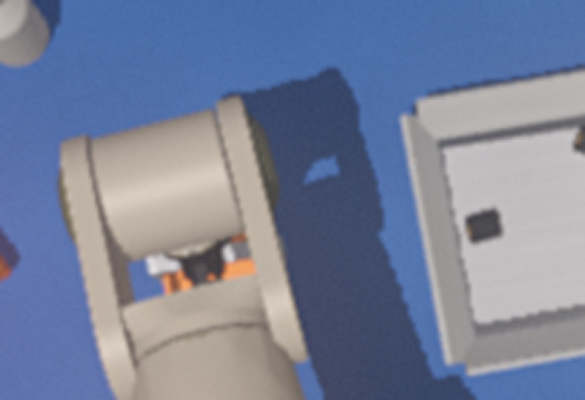

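The tenth picture shows two rollers in the hopper, at about (483,225) and (583,140); the others have slid under the flap. The arm hides most of the tray, so I'll check it in numbers later. Now to the fin.

Call:
{"method": "drive_tool", "body": {
  "commands": "0.028 -0.12 0 0 0 -0.055 100;0.065 -0.31 0 0 0 -0.135 100;0.065 -0.31 0 0 0 -0.135 100;0.065 -0.31 0 0 0 -0.135 100;0.065 -0.31 0 0 0 -0.135 100;0.065 -0.31 0 0 0 -0.135 100;0.065 -0.31 0 0 0 -0.135 100;0.065 -0.31 0 0 0 -0.135 100;0.065 -0.31 0 0 0 -0.135 100;0.065 -0.31 0 0 0 -0.135 100;0.065 -0.31 0 0 0 -0.135 100;0.065 -0.31 0 0 0 -0.135 100;0.065 -0.31 0 0 0 -0.135 100;0.065 -0.31 0 0 0 -0.135 100;0.065 -0.31 0 0 0 -0.135 100;0.028 -0.12 0 0 0 -0.055 100;0 0 0 0 0 0 100;0 0 0 0 0 0 100"
}}

```text
time_s: 18.72
eef_pos: [541.5, -225.2, 255.0]
ee_rot: [0.002, 0.997, 0.077, -0.001]
force: [-1.1, 0.8, 0.1]
grip_width: 0.996
grip_force: 0.0
```

```bash
python3 - <<'E'
from h import *
q=sense(); M=R.from_quat(np.array(q["ee_rot"])[[1,2,3,0]]).as_matrix(); print(M.round(3).tolist(),q["eef_pos"],q["joints"].round(3),q["time_s"])
print("fix",(np.cross(M[:,2],[0,0,-1])/(np.pi/4)).round(3))
for c in ("top","side"):
  p=capture(c); t=p["pixels"]
  print([ (b["position"],round(b["confidence"],2)) for b in boxes_of(p,"roller1_center")],[ (b["position"],round(b["confidence"],2)) for b in boxes_of(p,"tray")],[ (b["position"],round(b["confidence"],2)) for b in boxes_of(p,"flap_grip")])
  # tray floor area projected: dark pixels
  T=R.from_euler('z',3.293).apply([[-76,-52,2],[76,-52,2],[76,52,2],[-76,52,2]])+[445.4,232.8,0]
  m=np.zeros(t.shape[:2],np.uint8); cv2.fillConvexPoly(m,proj(p,T).astype(int),1)
  print(c,proj(p,T).round().tolist(),"dark px in tray",int(((t.max(2)<70)&(m>0)).sum()),"orange",int(((t[...,2]>120)&(t[...,0]<90)&(m>0)).sum()),int(m.sum()))
E
```

```text
[[0.988, 0.153, -0.002], [0.153, -0.988, -0.005], [-0.002, 0.004, -1.0]] [ 541.53951523 -225.21784943  255.03127681] [-0.592  0.446  1.291 -0.005  1.404  0.826] 18.7167
fix [ 0.006 -0.002  0.   ]
[([278.6, 215.2], 0.54)] [([277.3, 215.7], 0.89), ([247.4, 302.3], 0.73), ([163.7, 219.1], 0.68)] [([421.2, 178.5], 0.9)]
top [[258.0, 195.0], [265.0, 244.0], [299.0, 238.0], [291.0, 190.0]] dark px in tray 0 orange 263 1785
[] [([218.9, 325.2], 0.65), ([305.2, 245.5], 0.61), ([376.5, 295.5], 0.56)] [([370.6, 146.8], 0.65), ([187.8, 245.0], 0.38)]
side [[272.0, 254.0], [322.0, 270.0], [337.0, 248.0], [289.0, 234.0]] dark px in tray 0 orange 1168 1339
```

The tray has no dark pixels in it in either view, so it is empty and upright. I'll lower to the fin and grip it.

Call:
{"method": "drive_tool", "body": {
  "commands": "0.01 0 -0.1 0.006 -0.002 0 100;0 0 -0.2 0 0 0 100;0 0 -0.25 0 0 0 100;0 0 -0.25 0 0 0 100;0 0 -0.2 0 0 0 100;0 0 -0.12 0 0 0 100;0 0 -0.07 0 0 0 100;0 0 -0.03 0 0 0 100;0 0 0 0 0 0 100;0 0 0 0 0 0 60;0 0 0 0 0 0 40;0 0 0 0 0 0 20;0 0 0 0 0 0 0;0 0 0 0 0 0 0;0 0 0 0 0 0 0;0 0 0 0 0 0 0;0 0 0 0 0 0 0;0 0 0 0 0 0 0",
  "force": 60
}}

```text
time_s: 20.62
eef_pos: [542.7, -224.5, 134.2]
ee_rot: [-0.0, 0.997, 0.077, 0.0]
force: [-1.3, 5.0, 5.1]
grip_width: 0.151
grip_force: 59.1
```

```bash
python3 - <<'E'
import numpy as np
a=np.linspace(0,.66,13); dx=125*np.cos(a)-33.2*np.sin(a); dz=125*np.sin(a)+33.2*np.cos(a)
print("; ".join("%.3f %.3f %.3f 0.011 -0.069 0 0"%(x*.989/100,x*.151/100,z/100) for x,z in zip(np.diff(dx),np.diff(dz))))
E
```

```text
-0.020 -0.003 0.068 0.011 -0.069 0 0; -0.024 -0.004 0.067 0.011 -0.069 0 0; -0.027 -0.004 0.066 0.011 -0.069 0 0; -0.031 -0.005 0.064 0.011 -0.069 0 0; -0.034 -0.005 0.062 0.011 -0.069 0 0; -0.037 -0.006 0.060 0.011 -0.069 0 0; -0.041 -0.006 0.058 0.011 -0.069 0 0; -0.044 -0.007 0.056 0.011 -0.069 0 0; -0.047 -0.007 0.053 0.011 -0.069 0 0; -0.050 -0.008 0.050 0.011 -0.069 0 0; -0.052 -0.008 0.048 0.011 -0.069 0 0; -0.055 -0.008 0.045 0.011 -0.069 0 0
```

Call:
{"method": "drive_tool", "body": {
  "commands": "-0.01 0.004 0.034 0.005 -0.035 0 0;-0.01 -0.002 0.034 0.005 -0.035 0 0;-0.024 -0.004 0.067 0.011 -0.069 0 0;-0.027 -0.004 0.066 0.011 -0.069 0 0;-0.031 -0.005 0.064 0.011 -0.069 0 0;-0.034 -0.005 0.062 0.011 -0.069 0 0;-0.037 -0.006 0.06 0.011 -0.069 0 0;-0.041 -0.006 0.058 0.011 -0.069 0 0;-0.044 -0.007 0.056 0.011 -0.069 0 0;-0.047 -0.007 0.053 0.011 -0.069 0 0;-0.05 -0.008 0.05 0.011 -0.069 0 0;-0.052 -0.008 0.048 0.011 -0.069 0 0;-0.055 -0.008 0.045 0.011 -0.069 0 0;0 0 0 0 0 0 0;0 0 0 0 0 0 0;0 0 0 0 0 0 0"
}}

```text
time_s: 21.95
eef_pos: [496.8, -232.1, 205.3]
ee_rot: [-0.024, 0.943, 0.072, 0.325]
force: [4.1, 2.5, 6.3]
grip_width: 0.155
grip_force: 59.2
```

```bash
cat > chk.py <<'E'
from h import *
q=sense(); M=R.from_quat(np.array(q["ee_rot"])[[1,2,3,0]]).as_matrix()
x,y,w=np.load("w.npy"); l=R.from_euler('z',-w).apply(q["eef_pos"]-[x,y,0])
tl=R.from_euler('z',-w).apply(M[:,2])
r=l-[-82.3,0,101]; print("local tcp",l.round(1),"tool tilt",np.arctan2(tl[0],-tl[2]).round(3),"flap angle from pos",(np.arctan2(r[2],r[0])-np.arctan2(33.2,125)).round(3),"radius",np.hypot(r[0],r[2]),np.hypot(33.2,125))
print(q["force"].round(1),q["wrist_torque"].round(2),q["grip_width"],q["time_s"],q["joints"].round(2))
toW=lambda l:np.array([x,y,0])+R.from_euler('z',w).apply(l)
for c in("side","top"):
    p=capture(c); cv2.imwrite(f"pics/f_{c}.png",p["pixels"])
    hsv=cv2.cvtColor(p["pixels"],cv2.COLOR_BGR2HSV)
    yel=cv2.inRange(hsv,(18,100,80),(33,255,255)); red=cv2.inRange(hsv,(0,90,60),(9,255,255))|cv2.inRange(hsv,(170,90,60),(180,255,255))
    x0,x1,y0,y1=(340,410,95,170) if c=="side" else (420,495,145,240)
    for n,m in(("yel",yel),("red",red)):
        m=m.copy();k=np.zeros_like(m);k[y0:y1,x0:x1]=1;m*=k
        ys,xs=np.nonzero(m); print(c,n,len(xs),[(int(r),int(xs[ys==r].min()),int(xs[ys==r].max())) for r in sorted(set(ys))[::4]])
    for a in(.5,.6,.7,.8):
        e=lambda rr,yy,zz=0:toW([-82.3+rr*np.cos(a)-zz*np.sin(a),yy,101+rr*np.sin(a)+zz*np.cos(a)])
        print(c,a,"edge(y-161)",proj(p,[e(5,-161,6),e(85,-161,6),e(165,-161,6)]).round(1).tolist(),"ptr(y-172)",proj(p,[e(5,-172),e(85,-172),e(170,-172)]).round(1).tolist())
E
python3 chk.py
```

```text
local tcp [ -3.8 -82.4 205.3] tool tilt 0.663 flap angle from pos 0.666 radius 130.5476488221168 129.3338316141604
[4.1 2.5 6.3] [ 0.44 -0.37  0.83] 0.155080700260732 21.95 [-0.9   0.22  1.89  0.8   0.84  0.03]
side yel 54 [(111, 365, 366), (115, 362, 394), (119, 370, 370), (129, 380, 380), (133, 384, 384), (137, 388, 388), (141, 392, 392)]
side red 0 []
side 0.5 edge(y-161) [[396.0, 145.9], [377.9, 132.3], [359.8, 118.7]] ptr(y-172) [[395.9, 145.9], [377.9, 132.3], [358.9, 118.0]]
side 0.6 edge(y-161) [[396.2, 146.0], [379.4, 130.7], [362.6, 115.5]] ptr(y-172) [[396.0, 145.8], [379.3, 130.7], [361.5, 114.6]]
side 0.7 edge(y-161) [[396.4, 146.0], [381.1, 129.4], [365.6, 112.6]] ptr(y-172) [[396.1, 145.7], [380.9, 129.2], [364.6, 111.5]]
side 0.8 edge(y-161) [[396.6, 146.0], [382.9, 128.2], [369.1, 110.0]] ptr(y-172) [[396.2, 145.6], [382.6, 127.9], [368.0, 108.7]]
top yel 82 [(161, 473, 473), (165, 472, 476), (169, 473, 477), (173, 474, 475), (177, 473, 474), (181, 473, 474), (185, 473, 474), (189, 473, 474)]
top red 19 [(165, 471, 471), (169, 471, 471), (173, 471, 471), (177, 471, 471), (181, 471, 471)]
top 0.5 edge(y-161) [[470.0, 215.4], [469.3, 189.2], [468.6, 161.8]] ptr(y-172) [[472.9, 214.0], [472.3, 187.9], [471.6, 158.9]]
top 0.6 edge(y-161) [[470.1, 215.6], [470.5, 190.5], [470.9, 163.9]] ptr(y-172) [[473.0, 214.1], [473.5, 189.0], [474.1, 160.8]]
top 0.7 edge(y-161) [[470.1, 215.9], [471.7, 192.1], [473.3, 166.6]] ptr(y-172) [[473.1, 214.2], [474.7, 190.4], [476.6, 163.3]]
top 0.8 edge(y-161) [[470.2, 216.2], [472.8, 193.9], [475.7, 170.0]] ptr(y-172) [[473.1, 214.3], [475.9, 192.0], [479.1, 166.5]]
```

```bash
python3 - <<'E'
from h import *
x,y,w=np.load("w.npy"); toW=lambda l:np.array([x,y,0])+R.from_euler('z',w).apply(l)
for c,rows,guess in(("side",range(121,144),lambda r:380+(r-129)),("top",range(176,212),lambda r:473.3)):
    p=capture(c); t=p["pixels"].astype(float); Y=np.minimum(t[...,1],t[...,2])-t[...,0]
    P=[]
    for r in rows:
        g=int(round(guess(r))); xs=np.arange(g-3,g+4); v=np.clip(Y[r,xs]-15,0,None)
        if v.sum()>30: P.append((r,(xs*v).sum()/v.sum()))
    P=np.array(P); k=np.polyfit(P[:,0],P[:,1],1); print(c,len(P),"dx/drow",k,np.std(P[:,1]-np.polyval(k,P[:,0])).round(2))
    for a in np.arange(.5,.9,.05):
        q=proj(p,[toW([-82.3+r*np.cos(a),-172,101+r*np.sin(a)]) for r in(30,140)]); print(round(a,2),((q[1]-q[0])[0]/(q[1]-q[0])[1]).round(4),end="; ")
    print()
    if c=="top":
        Rr=t[...,2]-np.maximum(t[...,0],t[...,1]); P=[]
        for r in range(166,186):
            xs=np.arange(468,473); v=np.clip(Rr[r,xs]-10,0,None)
            if v.sum()>20:P.append((r,(xs*v).sum()/v.sum()))
        P=np.array(P);k=np.polyfit(P[:,0],P[:,1],1);print("red",len(P),k)
E
```

```text
side 18 dx/drow [  0.95304273 257.01345722] 0.22
0.5 1.3248; 0.55 1.2085; 0.6 1.1037; 0.65 1.0083; 0.7 0.9208; 0.75 0.8398; 0.8 0.7642; 0.85 0.6932; 
top 14 dx/drow [-3.95749252e-02  4.80789935e+02] 0.06
0.5 0.0236; 0.55 0.0022; 0.6 -0.0203; 0.65 -0.0439; 0.7 -0.069; 0.75 -0.0959; 0.8 -0.1248; 0.85 -0.1562; 
red 20 [-3.17377852e-02  4.76198204e+02]
```

```bash
python3 -c "
from h import *
print(finish_job())"
```

```text
the job is handed in; nothing more can be done
None
```

I handed the job in at about 22 s (the call returned no verdict): the rollers are tipped into the hopper (two seen there; the other two probably slid under the flap, out of view), the empty tray stands released on the bench, and the gripper holds the flap at about 0.66 rad against a pointer measured at 0.64–0.68.

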